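Stir the topped-up bead bath and close it

TASK

The bead bath has been topped up with cylindrical beads, which all lie in the left half of its well, with the old round beads all in the right half. Take the paddle from its stand and stir the beads with its blade (never with the fingers) until at least two of each kind lie in both halves, all still in the well; then hang the paddle back in its fork and shut the lid fully. Leave the probe in front of the bath where it lies.

Things in the scene. Friction and masses are not known exactly. Their poses are not given: they have to be found in the camera images.
- bath: Bench-top bead bath: white painted box 200 x 200 mm, 92 mm high, fixed to the bench, with a grey control panel in front, a round steel well and a steel lid hinged along its right edge, standing open. Origin: centre of the underside, below the well's centre; x points to the rear, y to the left (away from the hinge), z up.
- well (a point): Centre of the flat floor of the well, 42 mm above the bench, axes as the bath's. The well is round, 124 mm in diameter, straight-walled, its rim 51 mm above this floor. y > 0 is the left half of the well, y < 0 the right half. Beads pushed against the wall stay there. Wide rounds with the blade held along x, close past the wall in front and at the rear, carry beads across both ways.
- lid (a joint): Angle of the bath's lid, rad: 0 shut flat on the bath; 1.65 to 1.85, standing open, at the start. A 194 x 196 mm steel plate, 4 mm thick (9 mm in the middle). The hinge is stiff (0.5 N m): the lid stays where it is left and does not fall, so it must be pushed or led all the way down, with some 3 to 6 N at the handle.
- lid_hinge (a point): Middle of the lid's hinge line, 95 mm right of the well's centre and 94.5 mm above the bench; the hinge line runs along the bath's x.
- lid_handle (a point): Middle of the lid's handle: black round bar, diameter 10 mm, 90 mm long, parallel to the hinge, 22 mm beyond the lid's free edge. Top of the open lid (about 305 mm above the bench), left end of the shut one (104 mm up, 117 mm left of the well's centre). At lid angle a it is 212 cos a - 10 sin a mm to the left of and 212 sin a + 10 cos a mm above the hinge line.
- hanger: Paddle stand, fixed to the bench: dark foot 110 x 90 mm, 10 mm thick, aluminium post at its rear and, 93 mm up, a level fork of two prongs, open to the front (-x) of the stand. Origin: underside, below the hanging place; x points from the fork's mouth to the post, z up.
- hanger_seat (a point): Hanging place: middle of the fork's slot, level with its top face, 93 mm up, axes as the stand's. Slot 15 mm wide, x = -25 to +18 mm; prongs 10.5 mm wide, ends (x = -20 to -25) turned up 7 mm; a 7 mm stop at x = +20; post from x = +40. To take the paddle off, lift it 10 to 20 mm and draw it 60 mm to -x; hang it up in the reverse order.
- paddle: Stirring paddle, 141 mm long, about 110 g, hanging upright in the fork. Origin: middle of the blade's lower edge; z up the shaft, x along the blade's width. Blade 44 (x) by 5 (y) mm, 46 high; shaft 10 mm thick; collar 28 mm across, underside 78 mm above the origin; black rubber grip from 83 to 141 mm, 28 (x) by 20 (y) mm. Hanging, the origin is 15 mm above the bench.
- paddle_grip (a point): Point on the paddle's axis 110 mm above the blade's lower edge, where to grip (across the 20 mm, along the paddle's y). Grip hard: beads pressing on the blade can swing the paddle about the line through the two finger pads.
- paddle_collar (a point): Centre of the underside of the paddle's collar; when the paddle hangs right it lies on the fork, at the height of the hanger seat.
- probe: Inspection probe, blue pen-like thing 111 mm long, 14 mm thick, lying loose on the bench in front of the bath. Not part of the work.
- ball_1: Round aluminium bead, 20 mm in diameter, 12 g, loose in the well; origin at its centre. The six balls start in the right half of the well.
- ball_2: Round aluminium bead, 20 mm in diameter, 12 g, loose in the well; origin at its centre. The six balls start in the right half of the well.
- ball_3: Round aluminium bead, 20 mm in diameter, 12 g, loose in the well; origin at its centre. The six balls start in the right half of the well.
- ball_4: Round aluminium bead, 20 mm in diameter, 12 g, loose in the well; origin at its centre. The six balls start in the right half of the well.
- ball_5: Round aluminium bead, 20 mm in diameter, 12 g, loose in the well; origin at its centre. The six balls start in the right half of the well.
- ball_6: Round aluminium bead, 20 mm in diameter, 12 g, loose in the well; origin at its centre. The six balls start in the right half of the well.
- pellet_1: Cylindrical aluminium bead, 16 mm in diameter and 22 mm long (along its x), 13 g, loose in the well; origin at its centre. The six cylinders start lying in the left half of the well.
- pellet_2: Cylindrical aluminium bead, 16 mm in diameter and 22 mm long (along its x), 13 g, loose in the well; origin at its centre. The six cylinders start lying in the left half of the well.
- pellet_3: Cylindrical aluminium bead, 16 mm in diameter and 22 mm long (along its x), 13 g, loose in the well; origin at its centre. The six cylinders start lying in the left half of the well.
- pellet_4: Cylindrical aluminium bead, 16 mm in diameter and 22 mm long (along its x), 13 g, loose in the well; origin at its centre. The six cylinders start lying in the left half of the well.
- pellet_5: Cylindrical aluminium bead, 16 mm in diameter and 22 mm long (along its x), 13 g, loose in the well; origin at its centre. The six cylinders start lying in the left half of the well.
- pellet_6: Cylindrical aluminium bead, 16 mm in diameter and 22 mm long (along its x), 13 g, loose in the well; origin at its centre. The six cylinders start lying in the left half of the well.

How it is judged (in metres and radians):
On the way, in this order (a step that is already met when the one before it is completed fails the run):
1. With the paddle's blade down in the well, at least two balls and two cylinders lie in each half of it ((y of each of ball_1, ball_2 in the frame of well above 0 m or y of each of ball_1, ball_3 in the frame of well above 0 m or y of each of ball_1, ball_4 in the frame of well above 0 m or y of each of ball_1, ball_5 in the frame of well above 0 m or y of each of ball_1, ball_6 in the frame of well above 0 m or y of each of ball_2, ball_3 in the frame of well above 0 m or y of each of ball_2, ball_4 in the frame of well above 0 m or y of each of ball_2, ball_5 in the frame of well above 0 m or y of each of ball_2, ball_6 in the frame of well above 0 m or y of each of ball_3, ball_4 in the frame of well above 0 m or y of each of ball_3, ball_5 in the frame of well above 0 m or y of each of ball_3, ball_6 in the frame of well above 0 m or y of each of ball_4, ball_5 in the frame of well above 0 m or y of each of ball_4, ball_6 in the frame of well above 0 m or y of each of ball_5, ball_6 in the frame of well above 0 m) and (y of each of ball_1, ball_2 in the frame of well below 0 m or y of each of ball_1, ball_3 in the frame of well below 0 m or y of each of ball_1, ball_4 in the frame of well below 0 m or y of each of ball_1, ball_5 in the frame of well below 0 m or y of each of ball_1, ball_6 in the frame of well below 0 m or y of each of ball_2, ball_3 in the frame of well below 0 m or y of each of ball_2, ball_4 in the frame of well below 0 m or y of each of ball_2, ball_5 in the frame of well below 0 m or y of each of ball_2, ball_6 in the frame of well below 0 m or y of each of ball_3, ball_4 in the frame of well below 0 m or y of each of ball_3, ball_5 in the frame of well below 0 m or y of each of ball_3, ball_6 in the frame of well below 0 m or y of each of ball_4, ball_5 in the frame of well below 0 m or y of each of ball_4, ball_6 in the frame of well below 0 m or y of each of ball_5, ball_6 in the frame of well below 0 m) and (y of each of pellet_1, pellet_2 in the frame of well above 0 m or y of each of pellet_1, pellet_3 in the frame of well above 0 m or y of each of pellet_1, pellet_4 in the frame of well above 0 m or y of each of pellet_1, pellet_5 in the frame of well above 0 m or y of each of pellet_1, pellet_6 in the frame of well above 0 m or y of each of pellet_2, pellet_3 in the frame of well above 0 m or y of each of pellet_2, pellet_4 in the frame of well above 0 m or y of each of pellet_2, pellet_5 in the frame of well above 0 m or y of each of pellet_2, pellet_6 in the frame of well above 0 m or y of each of pellet_3, pellet_4 in the frame of well above 0 m or y of each of pellet_3, pellet_5 in the frame of well above 0 m or y of each of pellet_3, pellet_6 in the frame of well above 0 m or y of each of pellet_4, pellet_5 in the frame of well above 0 m or y of each of pellet_4, pellet_6 in the frame of well above 0 m or y of each of pellet_5, pellet_6 in the frame of well above 0 m) and (y of each of pellet_1, pellet_2 in the frame of well below 0 m or y of each of pellet_1, pellet_3 in the frame of well below 0 m or y of each of pellet_1, pellet_4 in the frame of well below 0 m or y of each of pellet_1, pellet_5 in the frame of well below 0 m or y of each of pellet_1, pellet_6 in the frame of well below 0 m or y of each of pellet_2, pellet_3 in the frame of well below 0 m or y of each of pellet_2, pellet_4 in the frame of well below 0 m or y of each of pellet_2, pellet_5 in the frame of well below 0 m or y of each of pellet_2, pellet_6 in the frame of well below 0 m or y of each of pellet_3, pellet_4 in the frame of well below 0 m or y of each of pellet_3, pellet_5 in the frame of well below 0 m or y of each of pellet_3, pellet_6 in the frame of well below 0 m or y of each of pellet_4, pellet_5 in the frame of well below 0 m or y of each of pellet_4, pellet_6 in the frame of well below 0 m or y of each of pellet_5, pellet_6 in the frame of well below 0 m) and horizontal distance between paddle and well below 0.062 m and z of paddle in the frame of well below 0.03 m), for 0.2 s.
2. The paddle hangs by its collar in the fork, let go (horizontal distance between paddle_collar and hanger_seat below 0.01 m and z of paddle_collar in the frame of hanger_seat between -0.004 and 0.004 m and angle between paddle's own z axis and vertical below 0.12 rad and contact force between the fingers and paddle below 0.1 N), for 0.3 s.
At the end, for the whole second after the job is handed in: In each half of the well lie the centres of at least two balls and two cylinders; all twelve are in the well. The paddle hangs let go in the fork by its collar (within 10 mm sideways, 4 mm in height, tilt under 0.12 rad). The lid is shut to within 0.06 rad (all of step 2 and (y of each of ball_1, ball_2 in the frame of well above 0 m or y of each of ball_1, ball_3 in the frame of well above 0 m or y of each of ball_1, ball_4 in the frame of well above 0 m or y of each of ball_1, ball_5 in the frame of well above 0 m or y of each of ball_1, ball_6 in the frame of well above 0 m or y of each of ball_2, ball_3 in the frame of well above 0 m or y of each of ball_2, ball_4 in the frame of well above 0 m or y of each of ball_2, ball_5 in the frame of well above 0 m or y of each of ball_2, ball_6 in the frame of well above 0 m or y of each of ball_3, ball_4 in the frame of well above 0 m or y of each of ball_3, ball_5 in the frame of well above 0 m or y of each of ball_3, ball_6 in the frame of well above 0 m or y of each of ball_4, ball_5 in the frame of well above 0 m or y of each of ball_4, ball_6 in the frame of well above 0 m or y of each of ball_5, ball_6 in the frame of well above 0 m) and (y of each of ball_1, ball_2 in the frame of well below 0 m or y of each of ball_1, ball_3 in the frame of well below 0 m or y of each of ball_1, ball_4 in the frame of well below 0 m or y of each of ball_1, ball_5 in the frame of well below 0 m or y of each of ball_1, ball_6 in the frame of well below 0 m or y of each of ball_2, ball_3 in the frame of well below 0 m or y of each of ball_2, ball_4 in the frame of well below 0 m or y of each of ball_2, ball_5 in the frame of well below 0 m or y of each of ball_2, ball_6 in the frame of well below 0 m or y of each of ball_3, ball_4 in the frame of well below 0 m or y of each of ball_3, ball_5 in the frame of well below 0 m or y of each of ball_3, ball_6 in the frame of well below 0 m or y of each of ball_4, ball_5 in the frame of well below 0 m or y of each of ball_4, ball_6 in the frame of well below 0 m or y of each of ball_5, ball_6 in the frame of well below 0 m) and (y of each of pellet_1, pellet_2 in the frame of well above 0 m or y of each of pellet_1, pellet_3 in the frame of well above 0 m or y of each of pellet_1, pellet_4 in the frame of well above 0 m or y of each of pellet_1, pellet_5 in the frame of well above 0 m or y of each of pellet_1, pellet_6 in the frame of well above 0 m or y of each of pellet_2, pellet_3 in the frame of well above 0 m or y of each of pellet_2, pellet_4 in the frame of well above 0 m or y of each of pellet_2, pellet_5 in the frame of well above 0 m or y of each of pellet_2, pellet_6 in the frame of well above 0 m or y of each of pellet_3, pellet_4 in the frame of well above 0 m or y of each of pellet_3, pellet_5 in the frame of well above 0 m or y of each of pellet_3, pellet_6 in the frame of well above 0 m or y of each of pellet_4, pellet_5 in the frame of well above 0 m or y of each of pellet_4, pellet_6 in the frame of well above 0 m or y of each of pellet_5, pellet_6 in the frame of well above 0 m) and (y of each of pellet_1, pellet_2 in the frame of well below 0 m or y of each of pellet_1, pellet_3 in the frame of well below 0 m or y of each of pellet_1, pellet_4 in the frame of well below 0 m or y of each of pellet_1, pellet_5 in the frame of well below 0 m or y of each of pellet_1, pellet_6 in the frame of well below 0 m or y of each of pellet_2, pellet_3 in the frame of well below 0 m or y of each of pellet_2, pellet_4 in the frame of well below 0 m or y of each of pellet_2, pellet_5 in the frame of well below 0 m or y of each of pellet_2, pellet_6 in the frame of well below 0 m or y of each of pellet_3, pellet_4 in the frame of well below 0 m or y of each of pellet_3, pellet_5 in the frame of well below 0 m or y of each of pellet_3, pellet_6 in the frame of well below 0 m or y of each of pellet_4, pellet_5 in the frame of well below 0 m or y of each of pellet_4, pellet_6 in the frame of well below 0 m or y of each of pellet_5, pellet_6 in the frame of well below 0 m) and horizontal distance between each of ball_1, ball_2, ball_3, ball_4, ball_5, ball_6, pellet_1, pellet_2, pellet_3, pellet_4, pellet_5, pellet_6 and well below 0.062 m and height (world z) of each of ball_1, ball_2, ball_3, ball_4, ball_5, ball_6, pellet_1, pellet_2, pellet_3, pellet_4, pellet_5, pellet_6 below 0.085 m and value of joint lid below 0.06 rad); the robot touches nothing.
It fails at once if The fingers touch the beads (contact force between the fingers and ball_1 above 0.3 N or contact force between the fingers and ball_2 above 0.3 N or contact force between the fingers and ball_3 above 0.3 N or contact force between the fingers and ball_4 above 0.3 N or contact force between the fingers and ball_5 above 0.3 N or contact force between the fingers and ball_6 above 0.3 N or contact force between the fingers and pellet_1 above 0.3 N or contact force between the fingers and pellet_2 above 0.3 N or contact force between the fingers and pellet_3 above 0.3 N or contact force between the fingers and pellet_4 above 0.3 N or contact force between the fingers and pellet_5 above 0.3 N or contact force between the fingers and pellet_6 above 0.3 N).
It fails at once if The probe is shifted by more than 30 mm (distance of probe from where it was at the start of the episode above 0.03 m).
It also fails if it takes over 72 s, if anything falls off the work surface, if the arm or the gripper's body presses on something with over 40 N, if the wrist force passes 120 N, or if a joint passes its speed limit or range.

ROBOT

A 6-joint arm with a two-finger parallel gripper is mounted at the origin on a cart in front of the work surface, level with it; the furniture and walls round the work are solid. World frame = base frame: x ahead of the robot, y to its left, z up, the work surface at z = 0. Lengths are in m, angles in degrees, forces in N, time in s.
With the tool pointing down it reaches from about 0.4 to 0.825 m from the base axis. Payload 7 kg.
Tool frame: the origin (TCP) lies midway between the tips of the shut fingers; the grasp point (between the pads) lies r.grip_depth behind it (r.grip_depth is the distance from the TCP to the grasp point, in m); z points along the fingers, y is the line along which they close (so a half turn about z gives the same grasp; the last joint's range is limited). The gripper opens to 88 mm and grips with 3 to 60 N. Pads are 19 mm wide; open, the fingers measure 130 mm over their backs; the gripper's body (78 mm by 193 mm) begins 47 mm behind the grasp point.
Start: joints at [85.033, 20.546, 0.682, 0, -70.136, -16.507], TCP at [0.247, 0.628, 0.227] pointing down, gripper open.
Joint ranges: [-176.03, 176.03], [-82.01, 121.73], [-58.28, 71.71], [-173.87, 95.51], [-174.79, -0.11], [-173.66, 173.66]. Speed limits (degrees/s): [136.94, 136.94, 172.46, 180, 180, 180].

INTERFACE

Orientations are given as [roll, pitch, yaw] about the fixed x, y, z axes, in that order (R = Rz(yaw) Ry(pitch) Rx(roll)).
In Python, from plant import r gives the robot as it stands.
- The arm moves only by the shell command python3 -m pendant 'ROWS' [OPENING] [FORCE]. ROWS is a JSON list of rows, 1 to 12 of them, each of 6 numbers: dx, dy, dz in m, then a rotation vector rx, ry, rz in degrees; each row is the pose to reach, as a shift and turn from the pose commanded when the command began, along the tool's axes at that moment; what a row does not reach only later rows make up. A row lasts 1/12 s, in which the tool goes at most 0.0417 m and 7.16 degrees, less where a joint would pass 70% of its speed; a pose out of reach is approached as far as the arm can. OPENING is the finger opening in m, set as the command begins (- or left out keeps the last). The fingers move at their own pace and stop on an object; FORCE is the grip in N (left out, the last holds). Time passes only in rows, so rows that do not move let the fingers close. It prints the time, the measured TCP pose, the force, the opening and the grip force at its end.
- r.get_state(): the state, without advancing time (a new reading comes with each control period).
- r.capture(name): name is "scene" or "top" or "wrist"; returns a dict with "frame" (384x512x3 uint8, red, green, blue), "z_map" (384x512 float32, m along the optical axis (not along the pixel's ray), 0 where there is no reading), "fx", "fy", "cx", "cy" (pixels), "cam_to_world" (4x4, takes a point from camera to world coordinates). Camera axes: x right, y down, z forward; pixel columns grow to the right and rows downward; lengths in m; the calibration is good to about 2 mm. A picture is of the moment at which its call begins.
- r.close_job(): hands the job in; it is judged then, once.
The state is a dict: "time_s": time; "joints": joint angles; "qd": joint speeds; "joint_torque": joint torques, N m; "tcp_pos": TCP position; "eef_rot": TCP orientation; "contact_force": force on the tool from outside, world axes, zero at the start; "moment": the same for the moment, N m; "gripper_width": finger opening in m; "gripper_force": force on a finger pad.
Only numpy, scipy, OpenCV 4.12 (cv2) and the standard library are available. Lean on these libraries where they do the work, as an engineer would, in place of code of your own. Each camera call takes 0.05 s, during which the arm holds its last target. There are 200 camera calls.

## Working session

There is one attempt and no reset: what is moved stays moved. The work goes in short steps, Python scripts to look and compute and a shell command to move; the robot and the scene stay as the last step left them, time stands still between calls to the robot, and variables do not carry over. Pictures are saved under pics/ and viewed, at most 10 in all, crops included, and the job is handed in when it is done.

```bash
ls; mkdir -p pics
python3 - <<'E'
from plant import r
import cv2,numpy as np,pickle
s=r.get_state();print(s['time_s'],s['tcp_pos'],s['eef_rot'],r.grip_depth)
ims=[]
for n in("scene","top"):
    c=r.capture(n);pickle.dump(c,open(n+'.pkl','wb'))
    cv2.imwrite(f'pics/{n}0.png',c['frame'][:,:,::-1]);print(n,c['fx'],c['cam_to_world'].round(3).tolist())
E
```

```text
pics
0.0 [0.24697228 0.62766157 0.22561831] [ 1.79903800e+02 -8.87566224e-03 -2.14827159e+01] 0.0188
scene 379.13639242111884 [[-0.724, -0.381, 0.576, -0.023], [-0.69, 0.423, -0.588, 0.466], [-0.02, -0.822, -0.569, 0.595], [0.0, 0.0, 0.0, 1.0]]
top 491.19615634870866 [[0.023, -0.981, 0.191, 0.276], [-1.0, -0.019, 0.022, -0.033], [-0.018, -0.191, -0.981, 1.105], [0.0, 0.0, 0.0, 1.0]]
```

View pics/scene0.png

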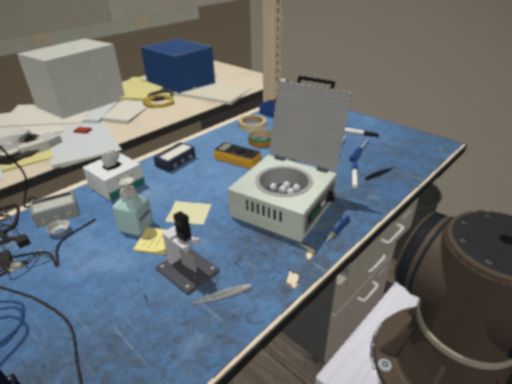

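View pics/top0.png

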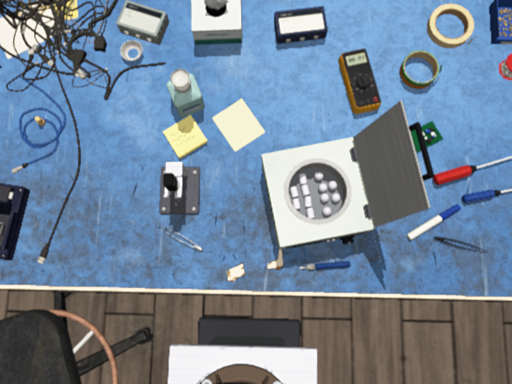

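Scene view: the bath is at about (285,190) with its lid standing open, the stand with the black-gripped paddle is at (183,245), and the blue probe is at (340,225). Top view: the well centre is at about (318,191), the stand foot spans (160–200, 165–215) with the black grip near (170,183), and the probe is at (325,265).

```bash
cat > h.py <<'E'
import numpy as np,cv2
def cloud(c):
    v,u=np.mgrid[:384,:512];z=c['z_map']
    P=np.stack([(u-c['cx'])/c['fx']*z,(v-c['cy'])/c['fy']*z,z],-1)
    T=c['cam_to_world'];W=P@T[:3,:3].T+T[:3,3];W[z==0]=np.nan
    return W
def ray(c,u,v,h):
    T=c['cam_to_world'];d=T[:3,:3]@np.array([(u-c['cx'])/c['fx'],(v-c['cy'])/c['fy'],1.])
    o=T[:3,3];return o+d*(h-o[2])/d[2]
def rect(W,m):
    p=(W[m][:,:2]*1000).astype(np.float32);return len(p),cv2.minAreaRect(p)
E
python3 - <<'E'
import pickle,numpy as np,cv2
from h import *
for n in('scene','top'):
    c=pickle.load(open(n+'.pkl','rb'));W=cloud(c);f=c['frame'].astype(int);g=f.mean(-1);sat=f.max(-1)-f.min(-1)
    v,u=np.mgrid[:384,:512]
    if n=='top': B=(u>255)&(u<385)&(v>125)&(v<255);H=(u>150)&(u<212)&(v>150)&(v<222)
    else: B=(u>220)&(u<345)&(v>145)&(v<245);H=(u>150)&(u<222)&(v>205)&(v<292)
    z=W[...,2]
    k=np.ones((3,3),np.uint8)
    for nm,m in (('bathtop',B&(abs(z-.092)<.004)&(g>120)),('foot',H&(abs(z-.010)<.005)&(sat<40)),('griptop',H&(abs(z-.156)<.005)&(g<70)),('grip',H&(z>.100)&(z<.16)&(g<60)),('prong',H&(abs(z-.093)<.006)),('posttop',H&(z>.1)&(g>110)),('handle',(z>.27)&(z<.33)&(g<60)&(u>220))):
        m=cv2.morphologyEx(m.astype(np.uint8),cv2.MORPH_OPEN,np.ones((2,2),np.uint8))>0
        if m.sum()>4: print(n,nm,rect(W,m),np.nanmedian(W[m],0).round(4),np.nanmax(W[m],0).round(3),np.nanmin(W[m],0).round(3))
E
```

```text
scene bathtop (2657, ((489.8125305175781, -216.8803253173828), (196.14671325683594, 337.00799560546875), 12.30537223815918)) [ 0.4562 -0.1252  0.0919] [ 0.592 -0.033  0.096] [ 0.36  -0.393  0.001]
scene foot (1264, ((563.815673828125, 150.64666748046875), (94.97134399414062, 260.2987976074219), 89.64899444580078)) [0.4717 0.1646 0.0098] [0.694 0.198 0.06 ] [ 0.434  0.102 -0.   ]
scene griptop (72, ((476.9439697265625, 154.3101348876953), (20.655370712280273, 15.036205291748047), 29.0804386138916)) [0.4743 0.1552 0.1546] [0.488 0.162 0.158] [0.469 0.143 0.145]
scene grip (313, ((530.5299682617188, 104.6962890625), (23.948415756225586, 162.11619567871094), 47.55280303955078)) [0.4716 0.1564 0.1312] [0.598 0.162 0.158] [0.468 0.059 0.001]
scene prong (276, ((520.7032470703125, 139.43621826171875), (56.844539642333984, 126.3175048828125), 43.2629508972168)) [0.4934 0.1628 0.0928] [0.561 0.172 0.125] [ 0.457  0.075 -0.   ]
scene handle (2747, ((624.55224609375, -728.3243408203125), (183.6742706298828, 2031.6593017578125), 43.19288635253906)) [0.0182 0.0148 0.2788] [1.387 0.067 0.3  ] [-0.
[... 545 characters left out ...]
7.16360473632812), (22.23081398010254, 32.683982849121094), 3.3642358779907227)) [0.4775 0.1467 0.1511] [0.492 0.174 0.16 ] [0.469 0.14  0.003]
top prong (297, ((506.0256652832031, 158.04666137695312), (94.7909927368164, 37.03679275512695), 10.078841209411621)) [0.5147 0.1459 0.0927] [0.556 0.173 0.157] [ 0.461  0.133 -0.002]
top posttop (10, ((494.3361511230469, 147.4181365966797), (2.835524082183838, 7.9484333992004395), 5.772519111633301)) [0.4942 0.1478 0.1556] [0.496 0.151 0.158] [0.493 0.144 0.153]
top handle (350, ((556.2489013671875, -355.8099365234375), (119.06963348388672, 178.47283935546875), 31.795166015625)) [ 0.5135 -0.3088  0.3   ] [ 0.65  -0.29   0.304] [ 0.462 -0.425 -0.001]
```

Run:
```python
import pickle,numpy as np,cv2
from h import *
def big(m):
    n,l,s,_=cv2.connectedComponentsWithStats(m.astype(np.uint8));return l==1+s[1:,4].argmax()
c=pickle.load(open('top.pkl','rb'));W=cloud(c);f=c['frame'].astype(int);g=f.mean(-1);sat=f.max(-1)-f.min(-1)
v,u=np.mgrid[:384,:512];z=np.nan_to_num(W[...,2],nan=-1)
B=(u>255)&(u<385)&(v>125)&(v<255);H=(u>150)&(u<212)&(v>150)&(v<222)
m=big(B&(abs(z-.092)<.005)&(g>150)&(sat<45));cs,_=cv2.findContours(m.astype(np.uint8),cv2.RETR_CCOMP,cv2.CHAIN_APPROX_NONE)
print('bathtop',m.sum(),cv2.minAreaRect((W[m][:,:2]*1000).astype(np.float32)))
cs=sorted(cs,key=len)[-3:]
for q in cs:
    p=np.array([ray(c,a,b,.092)[:2]*1000 for a,b in q[:,0]],np.float32)
    print(len(q),cv2.minAreaRect(p),cv2.minEnclosingCircle(p),cv2.fitEllipse(p) if len(p)>5 else 0)
m=big(H&(abs(z-.154)<.006)&(g<75));q=W[m];print('grip',m.sum(),cv2.minAreaRect((q[:,:2]*1000).astype(np.float32)))
m=big(H&(abs(z-.010)<.005));print('foot',m.sum(),cv2.minAreaRect((W[m][:,:2]*1000).astype(np.float32)))
m=big((u>400)&(v<190)&(z>.27)&(z<.32)&(g<70));q=W[m];print('handle',m.sum(),cv2.minAreaRect((q[:,:2]*1000).astype(np.float32)),np.median(q,0))
m=(f[...,2]-f[...,0]>60)&(v>255)&(v<275)&(u>300)&(u<352)&(z>.004);q=W[m];print('probe',m.sum(),q.min(0),q.max(0))
```

```text
bathtop 6028 ((478.9393310546875, -150.8021240234375), (200.99900817871094, 197.60157775878906), 12.060526847839355)
4 ((586.9537353515625, -211.7158203125), (3.0259885787963867, 3.2546095848083496), 46.266685485839844) ((586.9537353515625, -211.7158203125), 2.222097635269165) 0
166 ((478.2244873046875, -151.98190307617188), (124.30143737792969, 122.58106994628906), 44.30030822753906) ((478.9660949707031, -151.9069061279297), 63.31645965576172) ((478.6701965332031, -152.20594787597656), (122.66123962402344, 123.92304229736328), 167.76675415039062)
377 ((478.36712646484375, -150.6932373046875), (200.33071899414062, 197.7832489013672), 12.002530097961426) ((478.2054138183594, -151.11373901367188), 140.0873260498047) ((477.8981628417969, -149.5499267578125), (227.9761505126953, 235.120849609375), 99.34317779541016)
grip 123 ((481.8315124511719, 150.2620849609375), (23.696395874023438, 18.22067642211914), 3.2065024375915527)
foot 1252 ((490.0821228027344, 152.03988647460938), (94.41020202636719, 109.05797576904297), 89.89703369140625)
handle 366 ((509.9574890136719, -305.3915100097656), (96.14318084716797, 15.148579597473145), 11.861674308776855) [ 0.51133786 -0.30716107  0.29982048]
probe 212 [ 0.30793018 -0.23601886  0.00406354] [ 0.34173881 -0.12823311  0.01837933]
```

```bash
cat > goal.py <<'E'
# python3 goal.py x y z yaw : shift/turn in tool axes from the present pose to TCP (x,y,z), tool down at yaw
import sys,numpy as np
from scipy.spatial.transform import Rotation as R
from plant import r
s=r.get_state();T=R.from_euler('xyz',s['eef_rot'],degrees=True)
for a in sys.argv[1:]:
    x,y,z,w=map(float,a.split(','))
    G=R.from_euler('xyz',[180,0,w],degrees=True)
    print(T.inv().apply(np.array([x,y,z])-s['tcp_pos']).round(4),(T.inv()*G).as_rotvec(degrees=True).round(1))
E
python3 goal.py .481,.150,.215,2
```

```text
[0.3927 0.3588 0.0113] [  0.1   0.  -23.5]
```

```bash
R='';python3 -m pendant '[[0.393,0.359,0.011,0,0,-23.5],[0.393,0.359,0.011,0,0,-23.5],[0.393,0.359,0.011,0,0,-23.5],[0.393,0.359,0.011,0,0,-23.5],[0.393,0.359,0.011,0,0,-23.5],[0.393,0.359,0.011,0,0,-23.5],[0.393,0.359,0.011,0,0,-23.5],[0.393,0.359,0.011,0,0,-23.5],[0.393,0.359,0.011,0,0,-23.5],[0.393,0.359,0.011,0,0,-23.5],[0.393,0.359,0.011,0,0,-23.5],[0.393,0.359,0.011,0,0,-23.5]]' 0.06; python3 goal.py .481,.150,.215,2
```

```text
time_s: 1.1
tcp_pos: [0.4674, 0.1772, 0.2163]
eef_rot: [-180.0, -0.0, 2.0]
contact_force: [0.2, 1.0, 0.4]
gripper_width: 0.06
gripper_force: 0.0
[0.0127 0.0277 0.0013] [-0. -0.  0.]
```

```bash
python3 -m pendant '[[0.013,0.027,0,0,0,0],[0.013,0.027,0,0,0,0],[0.013,0.027,0,0,0,0]]'
python3 - <<'E'
from plant import r
from h import *
import pickle
c=r.capture('wrist');pickle.dump(c,open('w.pkl','wb'));W=cloud(c);f=c['frame'].astype(int);g=f.mean(-1);z=np.nan_to_num(W[...,2],nan=-1)
cv2.imwrite('pics/w1.png',c['frame'][:,:,::-1])
d=(abs(W[...,0]-.482)<.04)&(abs(W[...,1]-.15)<.04)
for n,m in(('grip',d&(abs(z-.156)<.005)),('fork',(abs(W[...,0]-.48)<.09)&(abs(W[...,1]-.15)<.05)&(abs(z-.093)<.004))):
    m=m&(g<75) if n=='grip' else m
    if m.sum()>9:print(n,rect(W,m),W[m].min(0),W[m].max(0))
s=r.get_state();print(s['tcp_pos'])
E
```

```text
time_s: 1.35
tcp_pos: [0.4814, 0.1511, 0.2159]
eef_rot: [180.0, 0.0, 1.8]
contact_force: [0.4, 1.0, 0.3]
gripper_width: 0.0602
gripper_force: 0.0
grip (780, ((483.9813232421875, 151.42431640625), (27.545703887939453, 19.141048431396484), 1.298905372619629)) [0.47034086 0.14165063 0.15103904] [0.49787013 0.16116403 0.15694746]
fork (1645, ((498.5476989746094, 152.08575439453125), (72.83447265625, 35.3921012878418), 0.8914303183555603)) [0.46229217 0.13382528 0.08901089] [0.5350486  0.17017835 0.09699178]
[0.48111403 0.15205782 0.21594197]
```

View pics/w1.png

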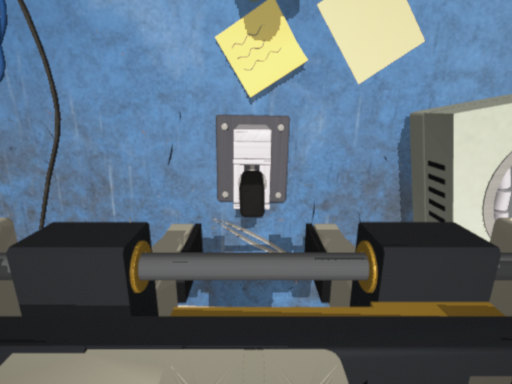

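The wrist view shows the black grip at (252,190) in the stand, centred between the fingers, at world (0.484, 0.151) with a yaw of about 1°. I'll descend and grip.

```bash
python3 -m pendant '[[0.002,0.0,0.03,0,0,1],[0.002,0.0,0.06,0,0,1],[0.002,0.0,0.09,0,0,1],[0.002,0.0,0.109,0,0,1],[0.002,0.0,0.109,0,0,1]]' 0.06; python3 -m pendant '[[0,0,0,0,0,0],[0,0,0,0,0,0],[0,0,0,0,0,0],[0,0,0,0,0,0],[0,0,0,0,0,0],[0,0,0,0,0,0],[0,0,0,0,0,0]]' 0 60
```

```text
time_s: 1.82
tcp_pos: [0.4802, 0.1524, 0.1033]
eef_rot: [179.8, 0.4, 1.1]
contact_force: [-1.0, -0.9, -0.3]
gripper_width: 0.0594
gripper_force: 0.0
time_s: 2.4
tcp_pos: [0.4833, 0.1529, 0.1077]
eef_rot: [-180.0, -0.0, 1.0]
contact_force: [-0.6, 0.3, 3.8]
gripper_width: 0.0197
gripper_force: 59.8
```

```bash
python3 -m pendant '[[0,0,-0.008,0,0,0],[0,0,-0.015,0,0,0],[0,0,-0.015,0,0,0],[-0.02,0,-0.015,0,0,0],[-0.04,0,-0.015,0,0,0],[-0.065,0,-0.015,0,0,0],[-0.07,0,-0.05,0,0,0],[-0.07,0,-0.09,0,0,0],[-0.07,0,-0.13,0,0,0],[-0.07,0,-0.13,0,0,0],[-0.07,0,-0.13,0,0,0]]'
python3 - <<'E'
from plant import r
from h import *
import pickle
for n in('top','wrist'):
    c=r.capture(n);W=cloud(c);f=c['frame'];pickle.dump(c,open(n+'1.pkl','wb'))
    if n=='top':a=cv2.resize(f[145:235,268:372],None,fx=5,fy=5,interpolation=cv2.INTER_CUBIC);cv2.imwrite('pics/t2.png',a[:,:,::-1])
    else:cv2.imwrite('pics/w2.png',f[:,:,::-1])
E
```

```text
time_s: 3.32
tcp_pos: [0.4141, 0.1526, 0.24]
eef_rot: [-179.8, -0.3, 1.0]
contact_force: [0.1, -0.0, -2.0]
gripper_width: 0.0199
gripper_force: 59.8
```

View pics/t2.png

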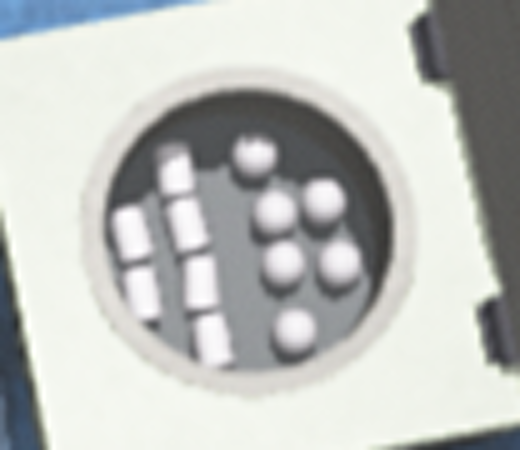

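Run:
```python
from h import *
import pickle
c=pickle.load(open('wrist1.pkl','rb'));W=cloud(c);f=c['frame'].astype(int);g=f.mean(-1)
from plant import r
s=r.get_state();print(s['tcp_pos'],s['eef_rot'],s['contact_force'],s['gripper_width'])
# paddle pixels near: height below .2, within 60mm of tcp
d=(np.hypot(W[...,0]-s['tcp_pos'][0],W[...,1]-s['tcp_pos'][1])<.06)&(W[...,2]>.11)&(W[...,2]<.25);print(d.sum(),W[d].min(0) if d.any() else 0,W[d].max(0) if d.any() else 0)
# beads in top: local coords in well frame
c=pickle.load(open('top1.pkl','rb'));W=cloud(c);g=c['frame'].mean(-1)
a=np.radians(12);ex=np.array([np.cos(a),np.sin(a)]);ey=np.array([-np.sin(a),np.cos(a)])
q=W[...,:2]-[.4785,-.1515];X=q@ex*1000;Y=q@ey*1000
m=(np.hypot(X,Y)<58)&(W[...,2]>.052)&(W[...,2]<.075)
n,l,st,ce=cv2.connectedComponentsWithStats(m.astype(np.uint8));
H=np.full((13,13),0)
for i in range(13):
    for j in range(13):
        k=(abs(X-(60-10*i))<5)&(abs(Y-(60-10*j))<5)
        H[i,j]=round(np.nanmax(W[...,2][k])*1000) if k.any() else 0
print('rows x=60..-60, cols y=60..-60');print(H)
```

```text
[0.41259735 0.15134741 0.23692581] [-1.79976885e+02  2.72872882e-02  1.00795450e+00] [-1.01866523 -0.18979876 -2.0468943 ] 0.0200162057140837
1142 [0.4144641  0.12788147 0.14759162] [0.4357686  0.17448886 0.24999661]
rows x=60..-60, cols y=60..-60
[[ 95  96  96  96  98  96  94  97  95  96  97  96  94]
 [ 94  97  96  95  60  56  47  58  58  95 100  95  94]
 [ 95  96  93  54  58  58  47  64  65  53  93  97  95]
 [ 97  95  55  57  58  55  47  60  62  48  46  96  97]
 [ 95  58  62  55  61  59  49  59  62  58  63  60  95]
 [ 95  60  62  58  61  56  48  64  64  61  63  61  99]
 [ 96  59  59  51  59  58  47  58  61  46  57  52  96]
 [ 94  63  62  53  60  59  47  66  63  59  65  62  98]
 [ 96  61  61  56  61  56  47  61  65  55  63  62  96]
 [ 95  96  48  60  58  57  46  59  62  48  56  97  97]
 [ 95  96  94  54  62  58  47  66  64  57  95  97  96]
 [ 95  95  96  94  91  56  48  63  63  96  96  96  95]
 [ 95  95  96  95  96  97  95  97  97  96  96  93  96]]
```

The top crop shows six cylinders in two columns on the left (inner around (170–215, 175–340), outer around (115–155, 235–295)), six balls on the right, and a clear channel between them. I'll move next to the well and take a closer wrist look.

```bash
python3 goal.py .405,-.167,.27,12; python3 -m pendant '[[0,0.31,-0.03,0,0,-11],[0,0.31,-0.03,0,0,-11],[-0.002,0.319,-0.033,0,0,-11],[-0.002,0.319,-0.033,0,0,-11],[-0.002,0.319,-0.033,0,0,-11],[-0.002,0.319,-0.033,0,0,-11],[-0.002,0.319,-0.033,0,0,-11],[-0.002,0.319,-0.033,0,0,-11],[-0.002,0.319,-0.033,0,0,-11],[-0.002,0.319,-0.033,0,0,-11],[-0.002,0.319,-0.033,0,0,-11]]'
cat > look.py <<'E'
import sys,pickle
from plant import r
from h import *
WC=np.array([.4785,-.1515]);a=np.radians(12);ex=np.array([np.cos(a),np.sin(a)]);ey=np.array([-np.sin(a),np.cos(a)])
c=r.capture(sys.argv[1]);W=cloud(c);q=W[...,:2]-WC;X=q@ex*1000;Y=q@ey*1000
# ortho top view of the well, 4 px/mm, x up, y left, cast on plane z=.060
T=c['cam_to_world'];f=c['frame']
gy,gx=np.meshgrid(np.linspace(70,-70,560),np.linspace(70,-70,560))
P=np.stack([WC[0]+(gx*ex[0]+gy*ey[0])/1000,WC[1]+(gx*ex[1]+gy*ey[1])/1000,np.full_like(gx,.060)],-1)
C=(P-T[:3,3])@T[:3,:3];u=c['fx']*C[...,0]/C[...,2]+c['cx'];v=c['fy']*C[...,1]/C[...,2]+c['cy']
o=cv2.remap(f,u.astype(np.float32),v.astype(np.float32),cv2.INTER_LINEAR)
o=np.ascontiguousarray(o[:,:,::-1])
for k in range(-60,61,20):
    p=int((70-k)*4);cv2.line(o,(p,0),(p,559),(0,0,255) if k==0 else (0,160,0),1);cv2.line(o,(0,p),(559,p),(0,0,255) if k==0 else (0,160,0),1)
cv2.imwrite(sys.argv[2],o)
E
python3 look.py wrist pics/b1.png
```

```text
[-0.0132  0.3182 -0.0332] [ -0.   0. -11.]
time_s: 4.33
tcp_pos: [0.4161, -0.1675, 0.2688]
eef_rot: [-179.9, 0.1, 11.9]
contact_force: [0.4, -0.3, -1.4]
gripper_width: 0.0199
gripper_force: 59.8
```

View pics/b1.png

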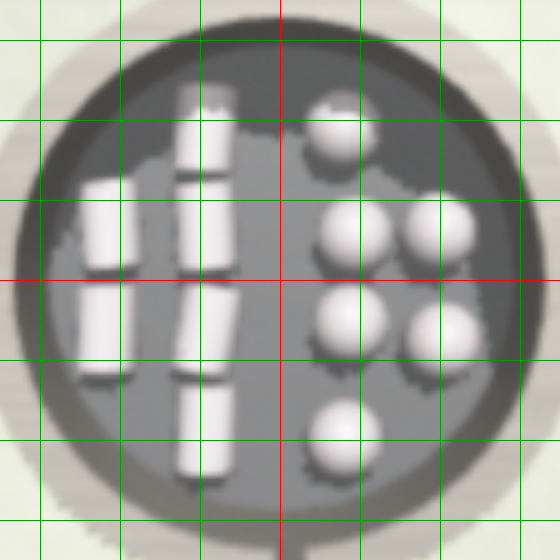

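The rectified wrist view (80 px = 20 mm) shows:

| Beads | Positions in the well (x, y), mm |
|---|---|
| Cylinders, inner column | y ≈ +19, at x = 37, 14, −12, −37 |
| Cylinders, outer column | y ≈ +43, at x = 14, −12 |
| Balls, inner column | y ≈ −17, at x = 38, 12, −10, −39 |
| Balls, outer column | y ≈ −40, at x = 13, −14 |

There is a 10 mm gap at y ≈ +31. I'll put the blade in there at x = −22 and push right.

```bash
cat > where.py <<'E'
# well-frame position of the TCP (mm), blade-edge height above floor; args x,y,h : shift in tool axes (untilted, yaw 12)
import sys,numpy as np
from plant import r
s=r.get_state();a=np.radians(12);q=s['tcp_pos'][:2]-[.4785,-.1515]
w=np.array([q@[np.cos(a),np.sin(a)],q@[-np.sin(a),np.cos(a)],s['tcp_pos'][2]-.0927-.042])*1000
print(w.round(1),s['eef_rot'].round(1),s['contact_force'].round(1),s['time_s'])
for t in sys.argv[1:]:
    d=np.array(list(map(float,t.split(','))))-w;print((d*[1,-1,-1]/1000).round(4))
E
python3 where.py=-1 2>/dev/null; python3 where.py " -22,31,65" " -22,31,4"
```

```text
[-64.1  -2.2 134.4] [-1.8e+02  1.0e-01  1.2e+01] [-0.4  0.6 -1.7] 4.3833
[ 0.0421 -0.0332  0.0694]
[ 0.0421 -0.0332  0.1304]
```

```bash
python3 -m pendant '[[0.035,-0.033,0,0,0,0],[0.042,-0.033,0.03,0,0,0],[0.042,-0.033,0.065,0,0,0],[0.042,-0.033,0.07,0,0,0],[0.042,-0.033,0.07,0,0,0]]'; python3 where.py " -22,31,4"
```

```text
time_s: 4.8
tcp_pos: [0.4494, -0.1253, 0.1983]
eef_rot: [-180.0, 0.3, 12.2]
contact_force: [0.7, 0.5, -0.2]
gripper_width: 0.0197
gripper_force: 59.8
[-23.   31.7  63.6] [-180.     0.3   12.2] [ 0.7  0.5 -0.2] 4.8
[0.001  0.0007 0.0596]
```

```bash
python3 -m pendant '[[0.001,0.001,0.015,0,0,0],[0.001,0.001,0.025,0,0,0],[0.001,0.001,0.035,0,0,0],[0.001,0.001,0.044,0,0,0],[0.001,0.001,0.052,0,0,0],[0.001,0.001,0.058,0,0,0],[0.001,0.001,0.058,0,0,0]]'; python3 where.py
```

```text
time_s: 5.38
tcp_pos: [0.4515, -0.1273, 0.1411]
eef_rot: [-180.0, 0.1, 12.0]
contact_force: [-0.4, -0.9, -1.8]
gripper_width: 0.0193
gripper_force: 59.8
[-21.4  29.3   6.4] [-1.8e+02  1.0e-01  1.2e+01] [-0.4 -0.9 -1.8] 5.3833
```

```bash
python3 -m pendant '[[0,0.004,0.002,0,0,0],[0,0.009,0.002,0,0,0],[0,0.014,0.002,0,0,0],[0,0.019,0.002,0,0,0],[0,0.024,0.002,0,0,0],[0,0.028,0.002,0,0,0],[0,0.031,0.002,0,0,0],[0,0.031,0.002,0,0,0],[0,0.031,0.002,0,0,0]]'; python3 where.py
```

```text
time_s: 6.13
tcp_pos: [0.4586, -0.1577, 0.1402]
eef_rot: [180.0, 0.0, 12.0]
contact_force: [0.1, 0.4, -1.0]
gripper_width: 0.0199
gripper_force: 59.8
[-20.7  -2.    5.5] [180.   0.  12.] [ 0.1  0.4 -1. ] 6.1333
```

```bash
python3 -m pendant '[[0,-0.002,0,0,0,0],[0,-0.003,-0.02,0,0,0],[0,-0.003,-0.05,0,0,0],[0,-0.003,-0.08,0,0,0],[-0.02,-0.003,-0.12,0,0,0],[-0.045,-0.003,-0.13,0,0,0],[-0.045,-0.003,-0.13,0,0,0],[-0.045,-0.003,-0.13,0,0,0]]'; python3 where.py; python3 look.py wrist pics/b2.png
```

```text
time_s: 6.8
tcp_pos: [0.4137, -0.1637, 0.2714]
eef_rot: [180.0, -0.2, 12.0]
contact_force: [-0.0, -0.4, -2.1]
gripper_width: 0.0195
gripper_force: 59.8
[-66.    1.5 136.7] [180.   -0.2  12. ] [-0.  -0.4 -2.1] 6.8
```

View pics/b2.png

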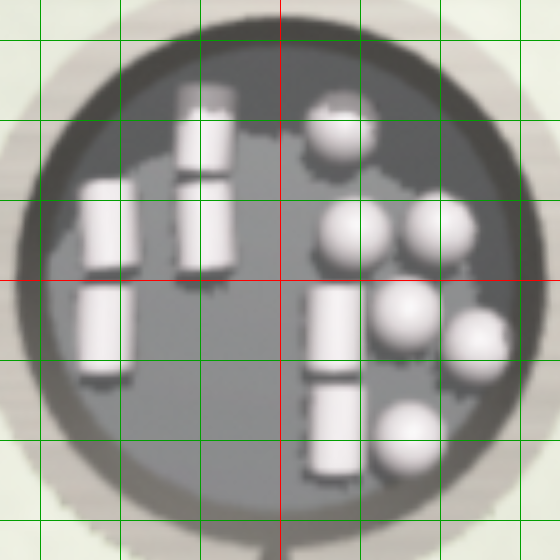

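The view shows two cylinders carried to (−12,−13) and (−37,−13), while the balls at (38,−16) and (12,−19) are untouched. Next I'll insert the blade, tilted 10° away from the lid, behind those two balls at (26,−29.5) and push them left.

```bash
python3 where.py 26,-13.4,65 26,-13.4,4; python3 -m pendant '[[0.04,0.007,0,-5,0,0],[0.08,0.015,0,-10,0,0],[0.092,0.015,0.03,-10,0,0],[0.092,0.015,0.065,-10,0,0],[0.092,0.015,0.072,-10,0,0],[0.092,0.015,0.072,-10,0,0]]'; python3 where.py 26,-13.4,4
```

```text
[-65.8   1.6 135.7] [-1.8e+02 -1.0e-01  1.2e+01] [ 0.1  0.4 -1.4] 6.85
[0.0918 0.015  0.0707]
[0.0918 0.015  0.1317]
time_s: 7.35
tcp_pos: [0.5051, -0.1594, 0.1947]
eef_rot: [170.0, 0.5, 12.0]
contact_force: [-0.6, -0.5, -0.5]
gripper_width: 0.0198
gripper_force: 59.8
[ 24.4 -13.2  60. ] [170.    0.5  12. ] [-0.6 -0.5 -0.5] 7.35
[0.0016 0.0002 0.056 ]
```

```bash
python3 -m pendant '[[0.001,-0.0021,0.012,0,0,0],[0.001,-0.0042,0.024,0,0,0],[0.001,-0.0060,0.034,0,0,0],[0.001,-0.0076,0.043,0,0,0],[0.001,-0.0090,0.051,0,0,0],[0.001,-0.0097,0.055,0,0,0],[0.001,-0.0097,0.055,0,0,0]]'; python3 where.py 26,-13.4,4
```

```text
time_s: 7.93
tcp_pos: [0.5079, -0.1594, 0.1421]
eef_rot: [170.0, 0.0, 12.0]
contact_force: [-0.7, -0.2, -1.6]
gripper_width: 0.0201
gripper_force: 59.8
[ 27.1 -13.8   7.4] [170.   0.  12.] [-0.7 -0.2 -1.6] 7.9333
[-0.0011 -0.0004  0.0034]
```

```bash
python3 -m pendant '[[0,-0.0007,0.004,0,0,0],[0,-0.005,0.003,0,0,0],[0,-0.010,0.002,0,0,0],[0,-0.015,0.001,0,0,0],[0,-0.020,0.0,0,0,0],[0,-0.025,0.0,0,0,0],[0,-0.029,-0.001,0,0,0],[0,-0.031,-0.001,0,0,0],[0,-0.031,-0.001,0,0,0],[0,-0.031,-0.001,0,0,0]]'; python3 where.py
```

```text
time_s: 8.77
tcp_pos: [0.5017, -0.129, 0.138]
eef_rot: [170.0, 0.0, 12.1]
contact_force: [0.6, -0.2, -0.9]
gripper_width: 0.0194
gripper_force: 59.8
[27.4 17.2  3.3] [170.    0.   12.1] [ 0.6 -0.2 -0.9] 8.7667
```

```bash
python3 -m pendant '[[0,0.003,0,0,0,0],[0,0.007,-0.025,0,0,0],[0,0.012,-0.06,0,0,0],[0,0.019,-0.1,0,0,0],[-0.04,0.022,-0.128,5,0,0],[-0.08,0.022,-0.128,10,0,0],[-0.094,0.036,-0.131,10,0,0],[-0.094,0.036,-0.131,10,0,0],[-0.094,0.036,-0.131,10,0,0]]'; python3 where.py; python3 look.py wrist pics/b3.png
```

```text
time_s: 9.52
tcp_pos: [0.4119, -0.1624, 0.2742]
eef_rot: [180.0, -0.1, 11.9]
contact_force: [0.1, 0.4, -0.9]
gripper_width: 0.0197
gripper_force: 59.8
[-67.4   3.2 139.5] [ 1.80e+02 -1.00e-01  1.19e+01] [ 0.1  0.4 -0.9] 9.5167
```

View pics/b3.png

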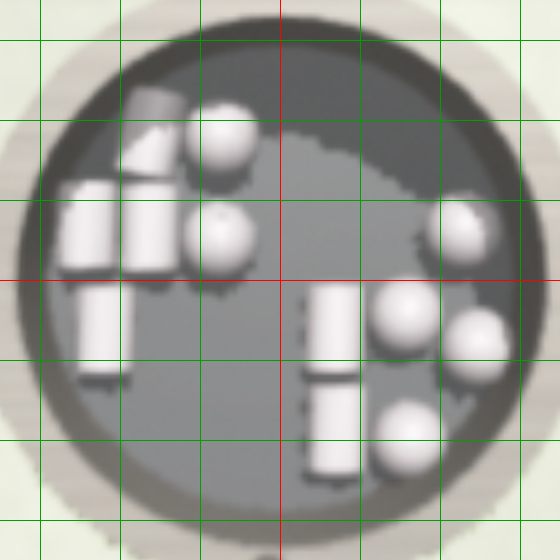

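All four counts are met: the left half has four cylinders and two balls, the right half two cylinders and four balls, all at least 13 mm from the centre line. Next the paddle goes back to the stand.

```bash
python3 goal.py .4133,.1529,.24,1; python3 -m pendant '[[0,-0.31,0.02,0,0,11],[0,-0.31,0.02,0,0,11],[0.066,-0.308,0.034,0,0,11],[0.066,-0.308,0.034,0,0,11],[0.066,-0.308,0.034,0,0,11],[0.066,-0.308,0.034,0,0,11],[0.066,-0.308,0.034,0,0,11],[0.066,-0.308,0.034,0,0,11],[0.066,-0.308,0.034,0,0,11],[0.066,-0.308,0.034,0,0,11],[0.066,-0.308,0.034,0,0,11],[0.066,-0.308,0.034,0,0,11]]';python3 goal.py .4133,.1529,.1227,1 .4833,.1529,.1227,1
python3 - <<'E'
from plant import r
from h import *
c=r.capture('scene');W=cloud(c);f=c['frame'].astype(int);z=W[...,2];s=r.get_state()
d=(np.hypot(W[...,0]-s['tcp_pos'][0],W[...,1]-s['tcp_pos'][1])<.06)
for lo in(.135,.145,.155,.165,.175,.185,.195,.205,.215):
    m=d&(z>lo)&(z<lo+.01)
    if m.any():print(lo,m.sum(),W[m].mean(0).round(4),np.ptp(W[m],0).round(3))
print(np.nanmin(z[d&(z>.1)]))
x,y=[170,200];cv2.imwrite('pics/s3.png',cv2.resize(c['frame'][130:310,110:290],None,fx=3,fy=3)[:,:,::-1])
E
```

```text
[ 0.0661 -0.3078  0.0335] [ 0.  -0.1 10.9]
time_s: 10.57
tcp_pos: [0.4127, 0.1534, 0.2389]
eef_rot: [180.0, 0.0, 1.0]
contact_force: [0.0, 0.1, -0.9]
gripper_width: 0.0201
gripper_force: 59.8
[0.0007 0.0005 0.1162] [0. 0. 0.]
[0.0707 0.0017 0.1161] [0. 0. 0.]
0.145 54 [0.4093 0.1544 0.1512] [0.042 0.004 0.009]
0.155 75 [0.411  0.1544 0.1603] [0.044 0.007 0.01 ]
0.165 72 [0.4103 0.1545 0.1704] [0.044 0.005 0.01 ]
0.175 73 [0.4101 0.1543 0.1802] [0.043 0.007 0.01 ]
0.185 83 [0.411  0.154  0.1901] [0.043 0.009 0.009]
0.195 25 [0.4107 0.1546 0.1994] [0.008 0.008 0.009]
0.205 32 [0.4109 0.1544 0.2099] [0.007 0.008 0.01 ]
0.215 14 [0.4079 0.1563 0.2205] [0.013 0.014 0.009]
0.10021161298229236
```

View pics/s3.png

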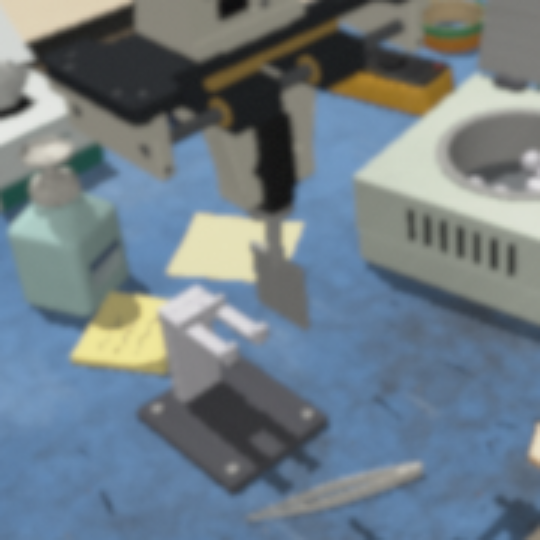

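The crop shows the paddle hanging straight in the fingers (blade at about (282,290)) with the fork free at (215,325). I'll hang it up in the reverse order.

```bash
python3 -m pendant '[[0,0,0.04,0,0,0],[0,0,0.08,0,0,0],[0,0,0.11,0,0,0],[0,0,0.116,0,0,0],[0,0.001,0.116,0,0,0],[0.015,0.001,0.116,0,0,0],[0.03,0.001,0.116,0,0,0],[0.045,0.001,0.116,0,0,0],[0.06,0.001,0.116,0,0,0],[0.0706,0.001,0.116,0,0,0],[0.0706,0.001,0.116,0,0,0],[0.0706,0.001,0.116,0,0,0]]'; python3 goal.py .4833,.1529,.1077,1
```

```text
time_s: 11.62
tcp_pos: [0.4842, 0.154, 0.1244]
eef_rot: [-180.0, -0.1, 1.0]
contact_force: [-0.5, -0.2, -1.5]
gripper_width: 0.0198
gripper_force: 59.8
[-0.0009  0.0011  0.0167] [-0.  -0.1 -0. ]
```

```bash
python3 -m pendant '[[0,0.0005,0.006,0,0,0],[0,0.0005,0.011,0,0,0],[0,0.0005,0.014,0,0,0],[0,0.0005,0.0155,0,0,0],[0,0.0005,0.0155,0,0,0],[0,0.0005,0.0155,0,0,0]]'; python3 goal.py .4833,.1529,.1077,1
```

```text
time_s: 12.12
tcp_pos: [0.4831, 0.1535, 0.1078]
eef_rot: [180.0, 0.0, 1.1]
contact_force: [-0.8, -0.8, 0.8]
gripper_width: 0.02
gripper_force: 59.8
[0.0002 0.0006 0.0001] [0.  0.  0.1]
```

```bash
python3 -m pendant '[[0,0,0,0,0,0],[0,0,0,0,0,0],[0,0,0,0,0,0],[0,0,0,0,0,0],[0,0,0,0,0,0],[0,0,0,0,0,0],[0,0,-0.02,0,0,0],[0,0,-0.06,0,0,0],[0,0,-0.1,0,0,0],[0,0,-0.11,0,0,0],[0,0,-0.11,0,0,0]]' 0.06
python3 - <<'E'
from plant import r
from h import *
c=r.capture('wrist');W=cloud(c);g=c['frame'].mean(-1);z=np.nan_to_num(W[...,2],nan=-1)
d=(abs(W[...,0]-.482)<.04)&(abs(W[...,1]-.15)<.04)
m=d&(abs(z-.156)<.006)&(g<75);print(rect(W,m),np.median(W[m],0))
c=r.capture('top');W=cloud(c);g=c['frame'].mean(-1);z=np.nan_to_num(W[...,2],nan=-1);s=r.get_state();print(s['tcp_pos'])
E
```

```text
time_s: 13.03
tcp_pos: [0.4854, 0.1547, 0.2219]
eef_rot: [-179.8, -0.4, 1.0]
contact_force: [0.2, -0.4, -0.1]
gripper_width: 0.06
gripper_force: 0.0
(734, ((483.7118835449219, 153.1356201171875), (28.170364379882812, 18.55585289001465), 2.065703868865967)) [0.48526773 0.15293204 0.15431112]
[0.48340563 0.15367581 0.21807497]
```

The paddle hangs where it started, with its top at 0.154–0.156 and the fingers clear. Next I'll shut the fingers, rise above the lid, and come down on its right side.

```bash
python3 -m pendant '[[0,0,-0.04,0,0,0],[0,0,-0.08,0,0,7],[0,0,-0.12,0,0,14],[0,0,-0.155,0,0,21],[0,0,-0.155,0,0,28],[0,0,-0.155,0,0,35],[0,0,-0.155,0,0,35]]' 0; python3 goal.py .5195,-.342,.37,-78
```

```text
time_s: 13.72
tcp_pos: [0.4832, 0.1536, 0.3717]
eef_rot: [179.9, 0.0, -34.3]
contact_force: [0.1, -0.8, -0.5]
gripper_width: 0.0184
gripper_force: 0.0
[0.3093 0.3889 0.0019] [ 0.1  0.  43.7]
```

```bash
python3 -m pendant '[[0.309,0.389,0,0,0,44],[0.309,0.389,0,0,0,44],[0.309,0.389,0,0,0,44],[0.309,0.389,0,0,0,44],[0.309,0.389,0,0,0,44],[0.309,0.389,0,0,0,44],[0.309,0.389,0,0,0,44],[0.309,0.389,0,0,0,44],[0.309,0.389,0,0,0,44],[0.309,0.389,0,0,0,44],[0.309,0.389,0,0,0,44],[0.309,0.389,0,0,0,44]]'; python3 -m pendant '[[0,0,0,0,0,0],[0,0,0,0,0,0]]';python3 goal.py .5195,-.342,.37,-78 .5195,-.342,.273,-78
```

```text
time_s: 14.72
tcp_pos: [0.5217, -0.344, 0.3707]
eef_rot: [179.9, 0.1, -77.7]
contact_force: [1.2, 0.3, 0.8]
gripper_width: 0.0006
gripper_force: 0.0
time_s: 14.88
tcp_pos: [0.5216, -0.3436, 0.3695]
eef_rot: [179.7, 0.2, -78.0]
contact_force: [-0.1, 0.0, -0.2]
gripper_width: 0.0005
gripper_force: 0.0
[-0.002   0.0017 -0.0005] [0.3 0.2 0. ]
[-0.0018  0.0013  0.0965] [0.3 0.2 0. ]
```

```bash
python3 -m pendant '[[0,0.001,0.03,0,0,0],[0,0.001,0.065,0,0,0],[0,0.001,0.096,0,0,0],[0,0.001,0.096,0,0,0],[0,0.001,0.096,0,0,0]]'
cat > lid.py <<'E'
import numpy as np
from plant import r
s=r.get_state();a=np.radians(12);q=s['tcp_pos'][:2]-[.4785,-.1515]
x,y,z=[q@[np.cos(a),np.sin(a)],q@[-np.sin(a),np.cos(a)],s['tcp_pos'][2]]
print('well x,y,z',np.round([x,y,z],4),s['contact_force'].round(1))
for t in (1.8,1.7,1.6,1.5,1.4,1.3,1.2,1.1,1.,.9,.8,.7,.6,.5,.4,.3,.2,.1,0):
    Y=-.095+.185*np.cos(t)-.005*np.sin(t)-.0095;Z=.0945+.185*np.sin(t)+.005*np.cos(t)
    print(t,round(-(Y-y),3),round(z-Z,3))
E
python3 lid.py
```

```text
time_s: 15.3
tcp_pos: [0.5206, -0.3409, 0.2756]
eef_rot: [179.8, 0.1, -77.8]
contact_force: [0.0, -0.2, 0.8]
gripper_width: 0.0005
gripper_force: 0.0
well x,y,z [ 0.0018 -0.194   0.2756] [ 0.  -0.2  0.8]
1.8 -0.043 0.002
1.7 -0.061 -0.002
1.6 -0.079 -0.004
1.5 -0.098 -0.004
1.4 -0.116 -0.002
1.3 -0.134 0.001
1.2 -0.152 0.007
1.1 -0.169 0.014
1.0 -0.185 0.023
0.9 -0.201 0.033
0.8 -0.215 0.045
0.7 -0.228 0.058
0.6 -0.239 0.072
0.5 -0.249 0.088
0.4 -0.258 0.104
0.3 -0.265 0.122
0.2 -0.27 0.139
0.1 -0.273 0.158
0 -0.274 0.176
```

```bash
python3 -m pendant '[[-0.015,0,0,0,0,0],[-0.03,0,0,0,0,0],[-0.045,0,0,0,0,0],[-0.06,0,-0.002,0,0,0],[-0.075,0,-0.003,0,0,0],[-0.09,0,-0.004,0,0,0],[-0.105,0,-0.003,0,0,0],[-0.12,0,-0.001,0,0,0],[-0.134,0,0.001,0,0,0],[-0.143,0,0.004,0,0,0],[-0.152,0,0.007,0,0,0],[-0.152,0,0.007,0,0,0]]'; python3 lid.py
```

```text
time_s: 16.3
tcp_pos: [0.4889, -0.1914, 0.2697]
eef_rot: [-180.0, 0.1, -77.9]
contact_force: [-0.2, -0.6, -0.1]
gripper_width: 0.0004
gripper_force: 0.0
well x,y,z [ 0.0018 -0.0412  0.2697] [-0.2 -0.6 -0.1]
1.8 0.11 -0.004
1.7 0.092 -0.008
1.6 0.074 -0.01
1.5 0.055 -0.01
1.4 0.037 -0.008
1.3 0.019 -0.004
1.2 0.001 0.001
1.1 -0.016 0.008
1.0 -0.032 0.017
0.9 -0.048 0.027
0.8 -0.062 0.039
0.7 -0.075 0.052
0.6 -0.087 0.067
0.5 -0.097 0.082
0.4 -0.105 0.099
0.3 -0.112 0.116
0.2 -0.117 0.134
0.1 -0.12 0.152
0 -0.122 0.17
```

Run:
```python
from plant import r
c=r.capture('scene')
import cv2;cv2.imwrite('pics/s4.png',cv2.resize(c['frame'][50:270,200:400],None,fx=2,fy=2)[:,:,::-1])
```

```text
(no output)
```

View pics/s4.png

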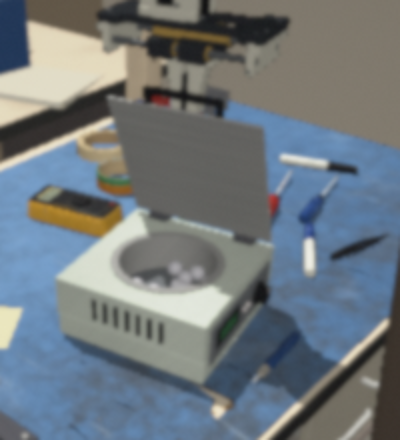

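The crop shows the lid coming forward with the fingers behind its handle at about (190,95), so the push works. I'll continue along the arc.

```bash
python3 -m pendant '[[-0.008,0,0.004,0,0,0],[-0.016,0,0.008,0,0,0],[-0.024,0,0.012,0,0,0],[-0.032,0,0.017,0,0,0],[-0.040,0,0.022,0,0,0],[-0.048,0,0.027,0,0,0],[-0.055,0,0.033,0,0,0],[-0.062,0,0.039,0,0,0],[-0.069,0,0.046,0,0,0],[-0.075,0,0.052,0,0,0],[-0.081,0,0.060,0,0,0],[-0.087,0,0.067,0,0,0]]'; python3 lid.py
```

```text
time_s: 17.35
tcp_pos: [0.4713, -0.1076, 0.2018]
eef_rot: [180.0, 0.0, -78.0]
contact_force: [0.3, -1.1, 0.5]
gripper_width: 0.0006
gripper_force: 0.7
well x,y,z [0.0021 0.0445 0.2018] [ 0.3 -1.1  0.5]
1.8 0.196 -0.072
1.7 0.178 -0.075
1.6 0.159 -0.077
1.5 0.141 -0.078
1.4 0.122 -0.076
1.3 0.104 -0.072
1.2 0.087 -0.067
1.1 0.07 -0.06
1.0 0.053 -0.051
0.9 0.038 -0.041
0.8 0.024 -0.029
0.7 0.011 -0.016
0.6 -0.001 -0.001
0.5 -0.011 0.014
0.4 -0.019 0.031
0.3 -0.026 0.048
0.2 -0.031 0.066
0.1 -0.035 0.084
0 -0.036 0.102
```

```bash
python3 -m pendant '[[-0.006,0,0.007,0,0,0],[-0.011,0,0.014,0,0,0],[-0.015,0,0.023,0,0,0],[-0.019,0,0.031,0,0,0],[-0.023,0,0.040,0,0,0],[-0.026,0,0.049,0,0,0],[-0.029,0,0.058,0,0,0],[-0.032,0,0.067,0,0,0],[-0.034,0,0.077,0,0,0],[-0.035,0,0.085,0,0,0],[-0.036,0,0.094,0,0,0],[-0.036,0,0.1,0,0,0]]'; python3 lid.py | head -1; python3 -m pendant '[[0,0,0.002,0,0,0],[0,0,0.004,0,0,0],[0,0,0.004,0,0,0],[0,0,0.004,0,0,0]]'
```

```text
time_s: 18.35
tcp_pos: [0.4637, -0.0728, 0.1016]
eef_rot: [180.0, 0.0, -78.0]
contact_force: [-0.8, 0.5, 1.2]
gripper_width: 0.0004
gripper_force: 0.5
well x,y,z [0.0019 0.08   0.1016] [-0.8  0.5  1.2]
time_s: 18.68
tcp_pos: [0.4642, -0.073, 0.0989]
eef_rot: [-180.0, -0.0, -78.0]
contact_force: [-0.8, -0.7, 1.1]
gripper_width: 0.0002
gripper_force: 0.0
```

```bash
python3 -m pendant '[[0,0,0.002,0,0,0],[0,0,0.003,0,0,0],[0,0,0.003,0,0,0],[0,0,0.003,0,0,0]]'
```

```text
time_s: 19.02
tcp_pos: [0.4645, -0.0731, 0.0984]
eef_rot: [-179.9, -0.0, -77.9]
contact_force: [-11.5, 3.9, 31.2]
gripper_width: 0.0002
gripper_force: 15.5
```

It has met a hard stop (31 N), so I'll back off upward and verify.

```bash
python3 -m pendant '[[0,0,-0.005,0,0,0],[0,0,-0.03,0,0,0],[0,0,-0.07,0,0,0],[0,0,-0.11,0,0,0],[0,0,-0.15,0,0,0],[-0.04,0,-0.18,0,0,0],[-0.08,0,-0.18,0,0,0],[-0.12,0,-0.18,0,0,0],[-0.16,0,-0.18,0,0,0],[-0.2,0,-0.18,0,0,0],[-0.2,0,-0.18,0,0,0],[-0.2,0,-0.18,0,0,0]]'
python3 - <<'E'
from plant import r
from h import *
a=np.radians(12)
for n in('top','scene'):
    c=r.capture(n);W=cloud(c);g=c['frame'].mean(-1);q=W[...,:2]-[.4785,-.1515];X=q@[np.cos(a),np.sin(a)];Y=q@[-np.sin(a),np.cos(a)];z=W[...,2]
    for y in(-.08,-.05,0.05,.08,.117):
        m=(abs(X)<.035)&(abs(Y-y)<.006)&(z>.06)&(z<.2);print(n,y,m.sum(),np.median(z[m]).round(4) if m.any() else 0)
    m=(abs(W[...,0]-.483)<.03)&(abs(W[...,1]-.152)<.03)&(abs(z-.154)<.008)&(g<75);print('grip',m.sum(),np.mean(W[m],0).round(4) if m.any() else 0)
    m=(c['frame'][...,2].astype(int)-c['frame'][...,0]>60)&(abs(W[...,0]-.325)<.06)&(abs(W[...,1]+.18)<.1)&(z>.004)&(z<.03);print('probe',W[m].min(0).round(3),W[m].max(0).round(3))
    cv2.imwrite('pics/f_%s.png'%n,c['frame'][:,:,::-1])
E
```

```text
time_s: 20.02
tcp_pos: [0.4219, 0.1247, 0.2759]
eef_rot: [-180.0, 0.0, -77.7]
contact_force: [0.3, -0.4, -0.2]
gripper_width: 0.0003
gripper_force: 0.0
top -0.08 173 0.0981
top -0.05 186 0.1031
top 0.05 190 0.1031
top 0.08 193 0.1028
top 0.117 163 0.1077
grip 0 0
probe [ 0.271 -0.28   0.004] [ 0.381 -0.082  0.018]
scene -0.08 32 0.0987
scene -0.05 61 0.1037
scene 0.05 81 0.1033
scene 0.08 130 0.1027
scene 0.117 128 0.1076
grip 98 [0.478  0.1566 0.153 ]
probe [ 0.301 -0.28   0.004] [ 0.334 -0.158  0.016]
```

View pics/f_scene.png

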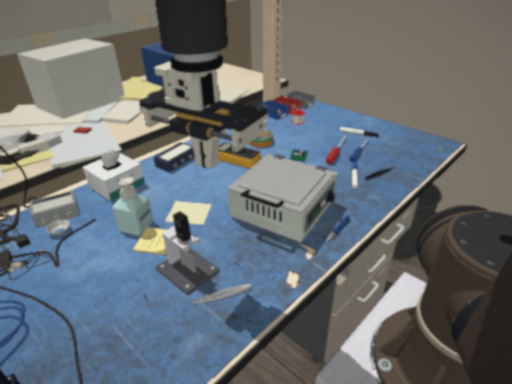

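The scene shows the lid flat and shut (0.103 m high on both sides, handle top 0.108 m). The paddle hangs at (183,240), the probe is still at (340,225), and the arm is clear.

```bash
python3 -c "
from plant import r
print(r.close_job())"
```

```text
the job is handed in; nothing more can be done
None
```

The job is handed in, result not reported: at least two balls and two cylinders were in each half when last seen before shutting the lid, the paddle hangs in its fork, the lid is shut flat and the probe is where it lay.

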